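# Make up the pH calibration caddy

### The arm

A 6-joint arm with a two-finger parallel gripper is mounted at the origin on a cart in front of the work surface, level with it; the furniture and walls round the work are solid. World frame = base frame: x ahead of the robot, y to its left, z up, the work surface at z = 0. Lengths are in m, angles in rad, forces in N, time in s.
With the tool pointing down it reaches from about 0.35 to 0.775 m from the base axis. Payload 5.5 kg.
Tool frame: the origin (TCP) lies at the very end of the fingers, on their centre line; the grasp point (between the pads) lies 19 mm behind it; x points along the fingers, y is the direction in which the jaws open and shut, and the axes are right-handed (so a half turn about x gives the same grasp; the last joint's range is limited). The gripper opens to 85 mm and grips with 20 to 120 N. Pads are 22 mm wide; open, the fingers measure 114 mm over their backs; the gripper's body (76 mm by 85 mm) begins 54 mm behind the grasp point. The pads swing forward as they close: fully open they stand 13 mm farther back than shut.
Start: joints at [-0.14, 0.313, 0.046, 1.304, 0, 1.431], TCP at [0.575, -0, 0.231] pointing down, gripper open.
Joint ranges: [-2.76, 2.76], [-0.86, 1.69], [-1.03, 1.26], [-2.2, 2.34], [-1.47, 1.5], [-3.14, 3.14]. Speed limits (rad/s): [2.57, 2.57, 3.14, 3.14, 3.14, 3.14].

### API

Orientations are given as a unit quaternion [w, x, y, z].
In Python, from workcell import env gives the robot as it stands.
- The arm moves only by the tool servo_tool, never from a script. Its argument "increments" is a list of rows, each an object with "offset": the shift along the tool's x, y, z in cm, a list of three; "yaw": the turn about the tool's x in degrees. In form: [{"offset": [x, y, z], "yaw": yaw}, ...]. A call has exactly 8 rows; each row is the pose to reach, as a shift and turn from the pose commanded when the call began, along the tool's axes at that moment; what a row does not reach only later rows make up. A row lasts 1/10 s, in which the tool goes at most 50 mm and 8.59 degrees, less where a joint would pass 70% of its speed; a pose out of reach is approached as far as the arm can. A call with a gripper value outside its range is refused whole. "claw" is the opening, from 0 (shut) to 1 (fully open), set as the call begins (left out, the last holds). The fingers move at their own pace and stop on an object; "force" is the grip in N (left out, the last holds). Time passes only in rows, so rows that repeat a pose let the fingers close, or fill a call up. It gives the time, the measured TCP pose, the force and the opening at its end, in the units of the state.
- env.get_state(): the state, without advancing time (a new reading comes with each control period).
- env.read_camera(name): name is "scene" or "side" or "wrist"; returns (picture, depth): 480x640x3 uint8, red, green, blue; 480x640 float32, m along the optical axis (not along the pixel's ray), 0 where there is no reading.
- env.camera_model(name): a dict with "vertical_fov" (degrees; the focal length in pixels is half the picture's height over the tangent of half this angle, whatever the lens; pixels are square), "cx", "cy" (the principal point, pixels), "D" ([k1, k2, p1, p2, k3] as OpenCV has them; the pictures are not rectified), "world_from_camera" (4x4, takes a point from camera to world coordinates). Camera axes: x right, y up, looking along -z (the intrinsics and any distortion apply to the point x, -y, -z); pixel columns grow to the right and rows downward; lengths in m; the calibration is good to about 2 mm. A picture is of the moment at which its call begins: read the wrist's pose just before it. camera_model takes no time and is no camera call; for the wrist camera it gives the pose at the moment of the call.
- env.hand_in(): hands the job in, once; it reports no verdict.
The state is a dict: "clock": time; "joint_pos": joint angles; "qvel": joint speeds; "tau": joint torques, N m; "tcp_pos": TCP position; "orientation": TCP orientation; "wrist_force": force on the tool from outside, world axes, zero at the start; "ft_torque": the same for the moment, N m; "finger_gap": finger opening in m.
Only numpy, scipy, OpenCV 4.12 (cv2) and the standard library are available. Lean on these libraries where they do the work, as an engineer would, in place of code of your own. Each camera call takes 0.05 s, during which the arm holds its last target.

### The job

Make up the pH calibration caddy for the titrator: stand the jar with the red dot in the red socket, the jar with the yellow dot in the yellow socket and the white bottle with the blue cap in the blue socket, each upright and fully home, and lay the black-capped marker across both notches of the pen rest, roughly centred. The white-capped jar and the red-capped marker do not belong to the set: leave them where they are, and do not tip any jar or bottle over on the way.

Things in the scene. Friction and masses are not known exactly. Their poses are not given: they have to be found in the camera images.
- jar_red_dot: Buffer jar with dark red contents, a black cap and a round red sticker on the cap. 23 mm wide, 47 mm tall (cap from 36 mm up), about 30 g, standing upright on the worktop. Origin: centre of its foot, z up.
- jar_yellow_dot: Buffer jar with yellow contents, a black cap and a round yellow sticker on the cap. 23 mm wide, 47 mm tall (cap from 36 mm up), about 30 g, standing upright on the worktop. Origin: centre of its foot, z up.
- bottle_blue_cap: White screw-cap bottle with a green stripe and a blue cap (electrode storage solution), round, 36 mm wide, 60 mm tall, about 60 g, standing upright on the worktop. Origin: centre of its foot, z up.
- marker_black: White felt marker with a black cap, lying flat on the worktop: 128 mm long, 13 mm wide and 14 mm high, about 14 g, does not roll. Origin: middle of its underside; y along its length. It may lie in the pen rest either way round.
- socket_red: Round fixed socket, red above, dark below, 61 mm wide, 30 mm high, in the caddy's deck, for the jar with the red dot. Origin: centre of its underside, 4 mm above the worktop; z up, yaw means nothing. Its well is 31 mm wide with its floor 12 mm above the origin, and widens over the top 6 mm to 43 mm at the rim. The three sockets stand in a row, 68 mm apart, in any order.
- socket_yellow: Round fixed socket, yellow above, dark below, 61 mm wide, 30 mm high, in the caddy's deck, for the jar with the yellow dot. Origin: centre of its underside, 4 mm above the worktop; z up, yaw means nothing. Its well is 31 mm wide with its floor 12 mm above the origin, and widens over the top 6 mm to 43 mm at the rim. The three sockets stand in a row, 68 mm apart, in any order.
- socket_blue: Round fixed socket, blue above, dark below, 61 mm wide, 30 mm high, in the caddy's deck, for the white bottle with the blue cap. Origin: centre of its underside, 4 mm above the worktop; z up, yaw means nothing. Its well is 44 mm wide with its floor 12 mm above the origin, and widens over the top 6 mm to 56 mm at the rim. The three sockets stand in a row, 68 mm apart, in any order.
- caddy: Fixed low dark grey tray, 136 (x) by 222 mm (y; 281 with wire handles), rim 14 mm high. Origin: centre of underside; x points from pen rest to sockets. Sockets at x=+30, y=-68,0,+68 mm in a light deck 16 mm high. Pen rest along y at x=-37: two light saddles at y=-45,+45 mm, 12 mm thick, 26 mm high, notch floor at z=14 mm, notch 18 mm wide below, 35 above; open between them down to z=5.
- jar_white_cap: Look-alike, not part of the set: a sample jar with brighter red contents, a white cap and no sticker. 23 mm wide, 47 mm tall (cap from 36 mm up), about 30 g, standing upright on the worktop. Origin: centre of its foot, z up. Leave it alone.
- marker_red: Look-alike, not part of the set: White felt marker with a red cap, lying flat on the worktop: 128 mm long, 13 mm wide and 14 mm high, about 14 g, does not roll. Origin: middle of its underside; y along its length. Leave it alone.
Mind the look-alikes: they are no part of the job. What is shaped like the socket_red but orange or purple is not meant.

How it is judged:
By the outcome, as a careful person would: the job done as asked, in the order asked, and still so for the second after the job is handed in, with the robot touching nothing.
It also fails if it takes over 104 s, if anything falls off the work surface, if the arm or the gripper's body presses on something with over 40 N, if the wrist force passes 120 N, or if a joint passes its speed limit or range.

## Working session

There is one attempt and no reset: what is moved stays moved. The work goes in short steps, Python scripts to look and compute and a tool call to move; the robot and the scene stay as the last step left them, time stands still between calls to the robot, and variables do not carry over. Pictures are saved under pics/ and viewed, and the job is handed in when it is done.

Besides the shell and the picture viewer there is one more tool, called after "Request:" in YAML: its name, and indented under it one key for each argument. servo_tool: Moves the arm, as the interface text tells. Its arguments: {"type":"object","properties":{"increments":{"type":"array","items":{"type":"object","properties":{"offset":{"type":"array","items":{"type":"number"}},"yaw":{"type":"number"}}}},"claw":{"type":"number"},"force":{"type":"number"}},"required":["increments"]}

```bash
ls; mkdir -p pics; cat > h.py <<'E'
import numpy as np, cv2
from workcell import env
def snap(name, fn):
    m=env.camera_model(name); s=env.get_state(); p,d=env.read_camera(name)
    cv2.imwrite(f'pics/{fn}.png',cv2.cvtColor(p,cv2.COLOR_RGB2BGR)); np.savez(f'pics/{fn}.npz',p=p,d=d,T=np.array(m['world_from_camera']),f=240/np.tan(np.radians(m['vertical_fov'])/2),c=[m['cx'],m['cy']],D=np.array(m['D']))
    return s
def load(fn): return np.load(f'pics/{fn}.npz')
def ray(z,u,v):
    K=np.array([[z['f'],0,z['c'][0]],[0,z['f'],z['c'][1]],[0,0,1.]])
    q=cv2.undistortPoints(np.array([[[u,v]]],float),K,z['D'])[0,0]
    return np.array([q[0],-q[1],-1.])
def pt(z,u,v,dep=None):
    if dep is None: dep=float(z['d'][int(round(v)),int(round(u))])
    return (z['T']@np.append(ray(z,u,v)*dep,1))[:3]
def onz(z,u,v,h):
    o=z['T'][:3,3]; r=z['T'][:3,:3]@ray(z,u,v); return o+r*(h-o[2])/r[2]
def cloud(z):
    K=np.array([[z['f'],0,z['c'][0]],[0,z['f'],z['c'][1]],[0,0,1.]])
    vv,uu=np.mgrid[:480,:640]
    q=cv2.undistortPoints(np.stack([uu,vv],-1).reshape(-1,1,2).astype(float),K,z['D'])[:,0]
    d=z['d'].reshape(-1); P=np.stack([q[:,0]*d,-q[:,1]*d,-d],1)
    return (P@z['T'][:3,:3].T+z['T'][:3,3]).reshape(480,640,3)
E
python3 - <<'E'
from h import *
for n in ['scene','side','wrist']:
    s=snap(n,n+'0'); z=load(n+'0'); print(n,z['T'].round(3).tolist(),z['f'],z['D'])
print(s)
E
```

```text
pics
scene [[0.665, 0.421, -0.617, -0.293], [-0.747, 0.38, -0.546, -0.76], [0.005, 0.824, 0.567, 0.834], [0.0, 0.0, 0.0, 1.0]] 617.0857564143712 [-0.06834882  0.          0.          0.          0.        ]
side [[0.894, 0.36, -0.266, 0.231], [-0.448, 0.701, -0.554, -0.625], [-0.013, 0.615, 0.788, 0.948], [0.0, 0.0, 0.0, 1.0]] 436.07608178245425 [-0.08942326  0.          0.          0.          0.        ]
wrist [[1.0, -0.001, 0.0, 0.575], [0.001, 0.954, 0.298, 0.076], [-0.001, -0.298, 0.954, 0.373], [0.0, 0.0, 0.0, 1.0]] 337.49857424906634 [-0.0457456  0.         0.         0.         0.       ]
{'clock': 0.1, 'joint_pos': array([-1.39642606e-01,  3.13940275e-01,  4.51116473e-02,  1.30362297e+00,
       -1.17066245e-05,  1.43119908e+00]), 'qvel': array([ 0.00080454, -0.00010062,  0.00265293,  0.0018013 , -0.00043254,
        0.00041318]), 'tau': array([ 3.58776997e-03, -4.81727242e+01,  2.99244744e+01,  1.27543980e-02,
       -1.12281841e-04,  1.60051752e-05]), 'tcp_pos': array([5.74543755e-01, 2.64527273e-05, 2.30497330e-01]), 'orientation': array([ 0.4995236 ,  0.49965566,  0.50045338, -0.50036667]), 'wrist_force': array([ 0.41419111, -0.26075311, -0.11885529]), 'ft_torque': array([ 0.02861163,  0.01924225, -0.00109949]), 'finger_gap': 0.08563625373993713}
```

View pics/scene0.png

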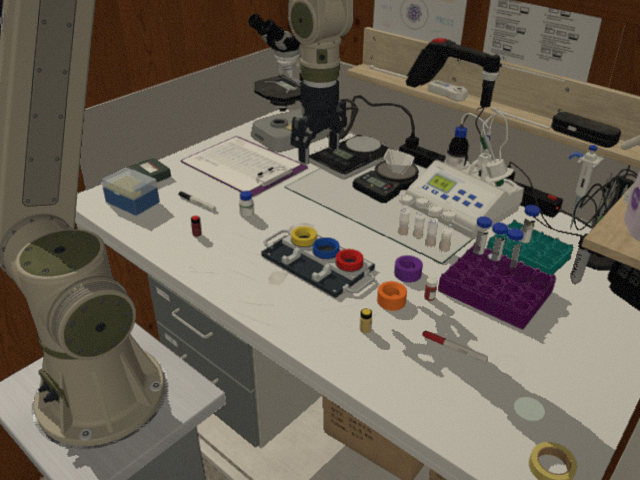

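View pics/side0.png

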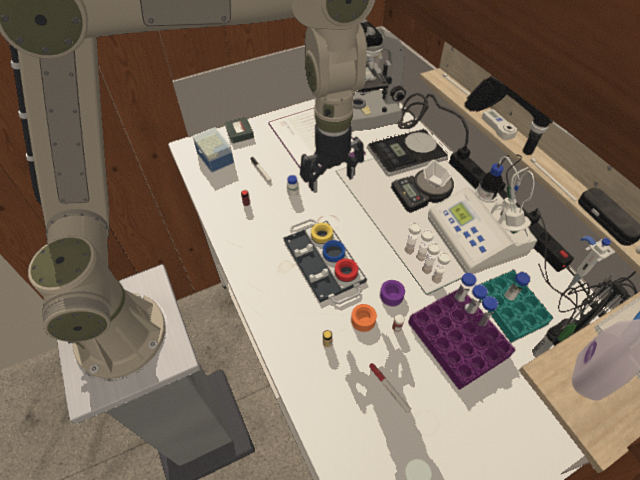

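View pics/wrist0.png

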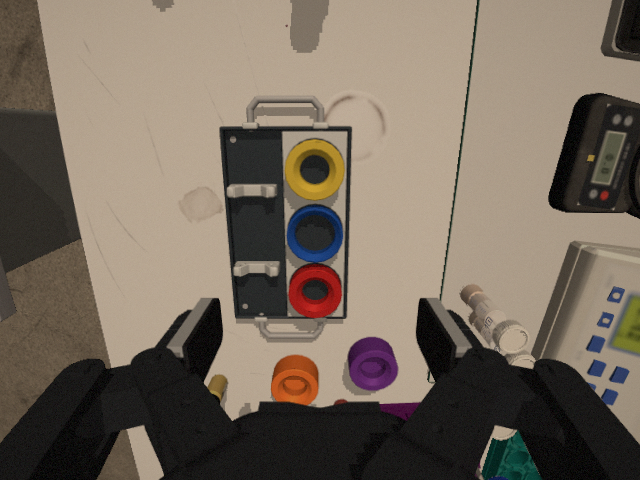

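```bash
python3 - <<'E'
import cv2,numpy as np
a=cv2.imread('pics/scene0.png');
c1=cv2.resize(a[170:250,165:265],(400,320),interpolation=cv2.INTER_CUBIC)
c2=cv2.resize(a[275:355,350:450],(400,320),interpolation=cv2.INTER_CUBIC)
b=cv2.imread('pics/side0.png')
c3=cv2.resize(b[145:225,230:310],(320,280)); c4=cv2.resize(b[300:360,315:415],(400,280),interpolation=cv2.INTER_CUBIC)
out=np.zeros((600,800,3),np.uint8); out[:320,:400]=c1; out[:320,400:]=c2; out[320:,:320]=c3; out[320:,400:]=c4
cv2.imwrite('pics/crop1.png',out)
from h import *
z=load('wrist0')
for n,(u,v),h in [('yel',(315,169),.034),('blu',(315,234),.034),('red',(315,291),.034),('sadT',(252,191),.03),('sadB',(257,269),.03),('c1',(222,128),.014),('c2',(349,128),.014),('c3',(346,318),.014),('c4',(236,318),.014)]:
    print(n,onz(z,u,v,h).round(4),pt(z,u,v).round(4))
C=cloud(load('side0'));S=cloud(load('scene0'))
for n,c,(u,v) in [('redjar',S,(196,219)),('yel',S,(366,313)),('bot',S,(246,196)),('mk',S,(197,201)),('mkL',S,(182,194)),('mkR',S,(214,209)),('wht',S,(431,284)),('mr',S,(427,337)),('mr',S,(484,358)),('redjar',C,(246,193)),('yel',C,(327,333)),('bot',C,(292,180)),('wht',C,(399,320))]: print(n,c[v,u].round(3))
E
```

```text
yel [0.5712 0.0417 0.034 ] [0.571  0.0399 0.0158]
blu [ 0.571  -0.0256  0.034 ] [ 0.5708 -0.0304  0.0178]
red [ 0.5708 -0.0915  0.034 ] [ 0.5706 -0.1001  0.0167]
sadT [0.5066 0.0191 0.03  ] [0.5033 0.0164 0.0136]
sadB [ 0.5071 -0.067   0.03  ] [ 0.5039 -0.0738  0.0138]
c1 [0.4762 0.0812 0.014 ] [0.4759 0.0813 0.0131]
c2 [0.6056 0.081  0.014 ] [0.6056 0.081  0.0138]
c3 [ 0.6079 -0.1375  0.014 ] [ 0.6093 -0.1463 -0.0008]
c4 [ 0.4748 -0.1379  0.014 ] [ 0.4747 -0.138   0.0138]
redjar [0.426 0.248 0.05 ]
yel [ 0.433 -0.248  0.05 ]
bot [0.562 0.222 0.063]
mk [0.518 0.362 0.011]
mkL [0.512 0.417 0.013]
mkR [0.523 0.303 0.01 ]
wht [ 0.597 -0.289  0.044]
mr [ 0.495 -0.351  0.008]
mr [ 0.514 -0.463  0.013]
redjar [0.434 0.256 0.048]
yel [ 0.438 -0.241  0.052]
bot [0.569 0.232 0.059]
wht [ 0.601 -0.286  0.049]
```

View pics/crop1.png

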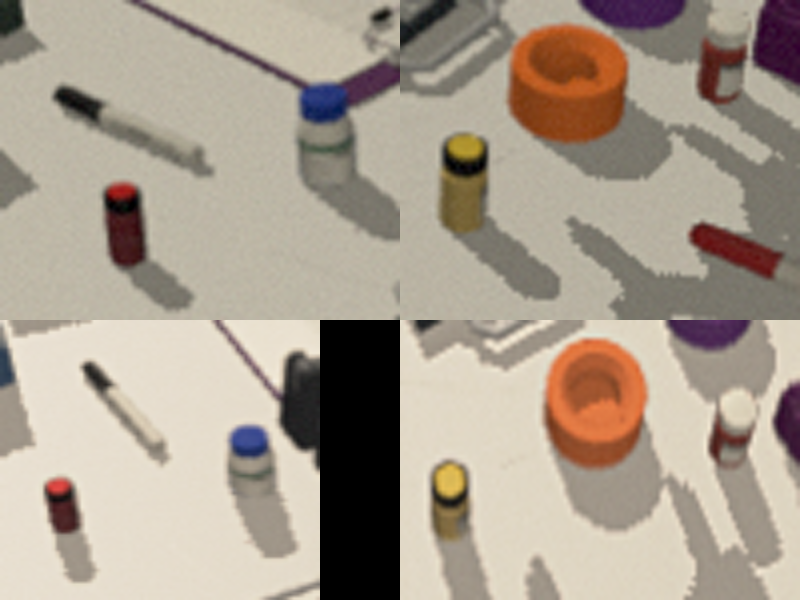

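Request:
servo_tool:
  increments:
    - {"offset": [0,-1,-3],"yaw": 0}
    - {"offset": [0,-2.5,-7],"yaw": 0}
    - {"offset": [0,-4.5,-12],"yaw": 0}
    - {"offset": [0,-6,-16],"yaw": 0}
    - {"offset": [0,-7,-19],"yaw": 0}
    - {"offset": [0,-7.5,-20],"yaw": 0}
    - {"offset": [0,-7.5,-20],"yaw": 0}
    - {"offset": [0,-7.5,-20],"yaw": 0}

```text
clock: 0.95
tcp_pos: [0.5003, 0.1993, 0.2311]
orientation: [-0.5, -0.5, -0.5, 0.5]
wrist_force: [-0.3, -0.5, 0.1]
finger_gap: 0.0854
```

```bash
python3 - <<'E'
from h import *
print(snap('wrist','w1')['tcp_pos'])
# socket fits from wrist0
from scipy.optimize import least_squares
for fn in ['wrist0','w1']:
    z=load(fn);C=cloud(z);hsv=cv2.cvtColor(z['p'],cv2.COLOR_RGB2HSV)
    sel=(C[...,2]>.031)&(C[...,2]<.038)&(hsv[...,1]>120)&(abs(C[...,0]-.57)<.05)
    for y in (.043,-.025,-.093):
        P=C[sel&(abs(C[...,1]-y)<.034)]
        if len(P)<50: continue
        (c,r),_=cv2.minEnclosingCircle(P[:,:2].astype(np.float32)),0
        print(fn,y,len(P),np.round(c,4),round(r,4),P[:,2].mean().round(4), ((P.min(0)+P.max(0))/2).round(4))
E
```

```text
[0.50031638 0.19933625 0.23114535]
wrist0 0.043 1710 [0.5705 0.0403] 0.0301 0.0334 [0.5706 0.0399 0.0336]
wrist0 -0.025 724 [ 0.5696 -0.0278] 0.0306 0.0329 [ 0.5705 -0.0279  0.0333]
wrist0 -0.093 1273 [ 0.5704 -0.0957] 0.0306 0.0334 [ 0.5703 -0.0953  0.0335]
w1 0.043 1116 [0.5708 0.0409] 0.0307 0.0334 [0.5705 0.0416 0.0335]
w1 -0.025 369 [ 0.5701 -0.0268] 0.0305 0.0329 [ 0.5704 -0.0264  0.0332]
```

View pics/w1.png

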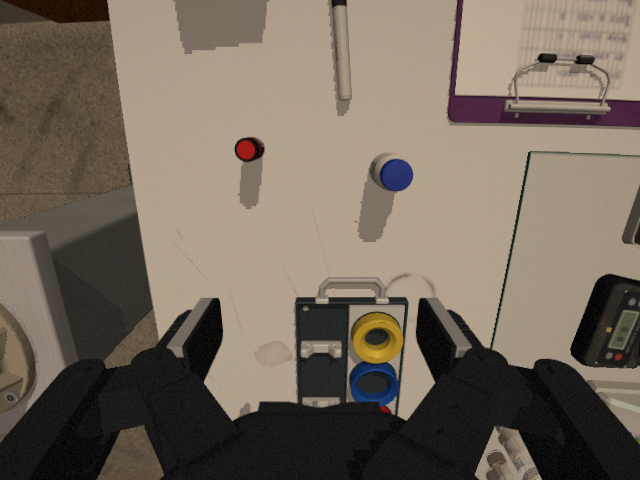

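```bash
python3 - <<'E'
from h import *
z=load('w1');C=cloud(z)
print(onz(z,246,150,.047),onz(z,397,175,.06),onz(z,345,100,.007),onz(z,339,2,.007))
for n,(x,y),h,w in [('red',(.431,.252),.043,.02),('bot',(.565,.226),.054,.03)]:
    P=C[(C[...,2]>h)&(C[...,2]<.08)&(np.hypot(C[...,0]-x,C[...,1]-y)<w)]
    print(n,len(P),P.mean(0).round(4),P.min(0).round(4),P.max(0).round(4),cv2.minEnclosingCircle(P[:,:2].astype(np.float32)))
P=C[(C[...,2]>.007)&(C[...,2]<.03)&(abs(C[...,0]-.517)<.03)&(C[...,1]>.28)]
print(len(P),P.min(0).round(4),P.max(0).round(4),P.mean(0).round(4),cv2.fitLine(P[:,:2].astype(np.float32),cv2.DIST_L2,0,.01,.01).ravel())
E
```

```text
[0.43246596 0.25992471 0.047     ] [0.57331742 0.23817507 0.06      ] [0.52768815 0.30752221 0.007     ] [0.52023765 0.39606724 0.007     ]
red 445 [0.4326 0.2605 0.0471] [0.4217 0.2495 0.0436] [0.4434 0.2708 0.0506] ((0.43220487236976624, 0.2600691318511963), 0.011291836388409138)
bot 806 [0.5726 0.2384 0.0598] [0.5583 0.2236 0.0541] [0.5879 0.2523 0.0617] ((0.5730891823768616, 0.2382340282201767), 0.01520663220435381)
1397 [0.5126 0.3081 0.0071] [0.5336 0.397  0.0162] [0.523 0.354 0.012] [ 0.08341131 -0.9965152   0.5229691   0.35397235]
```

Request:
servo_tool:
  increments:
    - {"offset": [1,-2,-2],"yaw": 0}
    - {"offset": [4,-4.5,-4],"yaw": 0}
    - {"offset": [8,-6.5,-5.8],"yaw": 0}
    - {"offset": [12,-6.75,-6.05],"yaw": 0}
    - {"offset": [16,-6.75,-6.05],"yaw": 0}
    - {"offset": [19,-6.75,-6.05],"yaw": 0}
    - {"offset": [20.6,-6.75,-6.05],"yaw": 0}
    - {"offset": [20.6,-6.75,-6.05],"yaw": 0}
  claw: 0.7

```text
clock: 1.8
tcp_pos: [0.4312, 0.2583, 0.0227]
orientation: [-0.499, -0.499, -0.5, 0.502]
wrist_force: [-0.3, -0.0, 0.8]
finger_gap: 0.0599
```

```bash
python3 - <<'E'
from h import *
s=snap('wrist','w2');print(s['tcp_pos'],s['finger_gap'])
snap('side','s2')
a=cv2.imread('pics/s2.png'); cv2.imwrite('pics/c2.png',np.hstack([cv2.imread('pics/w2.png')[:,120:520],cv2.resize(a[130:250,200:300],(400,480))]))
E
```

```text
[0.43123167 0.25829678 0.02274459] 0.05989550248465504
```

View pics/c2.png

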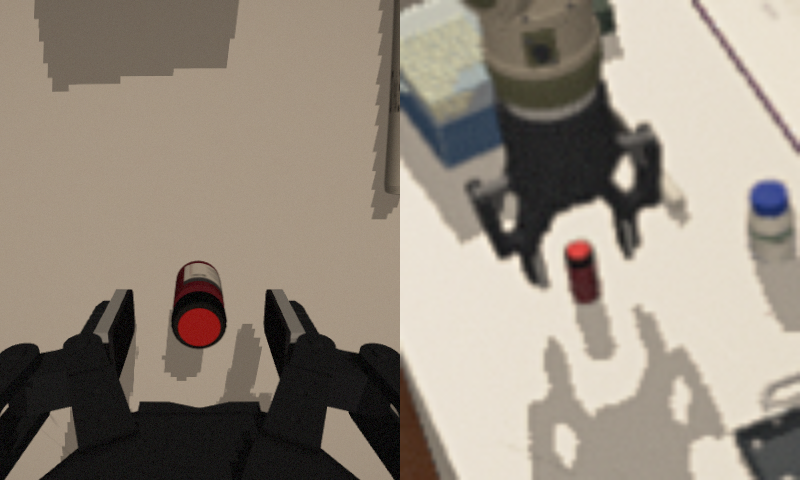

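Request:
servo_tool:
  increments:
    - {"offset": [0,0,0],"yaw": 0}
    - {"offset": [0,0,0],"yaw": 0}
    - {"offset": [0,0,0],"yaw": 0}
    - {"offset": [0,0,0],"yaw": 0}
    - {"offset": [0,0,0],"yaw": 0}
    - {"offset": [0,0,0],"yaw": 0}
    - {"offset": [0,0,0],"yaw": 0}
    - {"offset": [0,0,0],"yaw": 0}
  claw: 0
  force: 30

```text
clock: 2.7
tcp_pos: [0.4334, 0.2609, 0.0263]
orientation: [0.5, 0.501, 0.5, -0.499]
wrist_force: [-0.5, -0.4, 6.2]
finger_gap: 0.0212
```

```bash
python3 - <<'E'
from h import *
s=snap('wrist','w3');print(s['tcp_pos'],s['finger_gap'],s['wrist_force'])
z=load('w3');C=cloud(z)
hsv=cv2.cvtColor(z['p'],cv2.COLOR_RGB2HSV)
m=(hsv[...,1]>150)&((hsv[...,0]<8)|(hsv[...,0]>172))&(hsv[...,2]>110);m[:,:250]=0;m[:,400:]=0
P=C[m&(C[...,2]>.03)];print(len(P),P.mean(0),np.argwhere(m).mean(0))
E
```

```text
[0.43337635 0.26088748 0.02633358] 0.021156673849211174 [-0.45035466 -0.39454742  6.23820894]
1138 [0.4346465  0.26082375 0.0478758 ] [327.17398946 320.38049209]
```

View pics/w3.png

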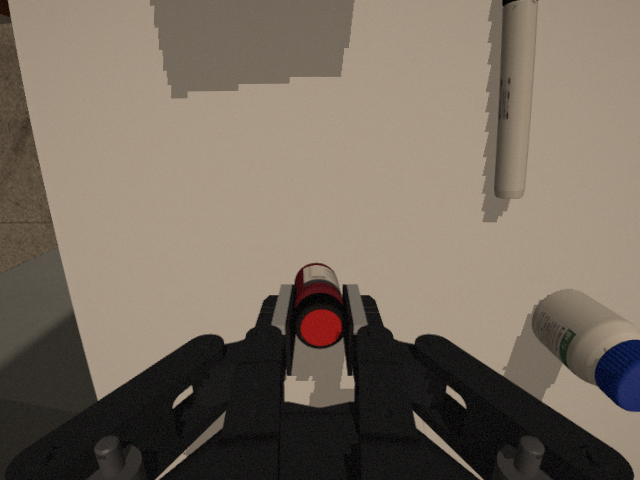

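Request:
servo_tool:
  increments:
    - {"offset": [-1,0,0],"yaw": 0}
    - {"offset": [-4,0,0],"yaw": 0}
    - {"offset": [-8,0.5,1],"yaw": 0}
    - {"offset": [-10,2,4],"yaw": 0}
    - {"offset": [-10,3.5,8],"yaw": 0}
    - {"offset": [-10,5,12],"yaw": 0}
    - {"offset": [-10,6.5,16],"yaw": 0}
    - {"offset": [-10,8,20],"yaw": 0}

```text
clock: 3.55
tcp_pos: [0.5127, 0.059, 0.126]
orientation: [0.5, 0.5, 0.5, -0.5]
wrist_force: [0.9, 0.4, -0.5]
finger_gap: 0.021
```

Request:
servo_tool:
  increments:
    - {"offset": [0,1.5,4],"yaw": 0}
    - {"offset": [0,3,8],"yaw": 0}
    - {"offset": [0,4.5,11.5],"yaw": 0}
    - {"offset": [0,5.5,14.5],"yaw": 0}
    - {"offset": [0,5.8,15.6],"yaw": 0}
    - {"offset": [0,5.8,15.6],"yaw": 0}
    - {"offset": [0,5.8,15.6],"yaw": 0}
    - {"offset": [0,5.8,15.6],"yaw": 0}

```text
clock: 4.35
tcp_pos: [0.5699, -0.094, 0.1254]
orientation: [0.5, 0.5, 0.501, -0.5]
wrist_force: [-0.4, 0.6, -0.6]
finger_gap: 0.021
```

```bash
cat >> h.py <<'E'
def look(n):
    s=snap('wrist',n);print(s['tcp_pos'].round(4),round(s['finger_gap'],4),s['wrist_force'].round(1),s['clock'])
E
python3 - <<'E'
from h import *
look('w4')
E
```

```text
[ 0.5699 -0.094   0.1254] 0.021 [-0.4  0.6 -0.6] 4.35
```

View pics/w4.png

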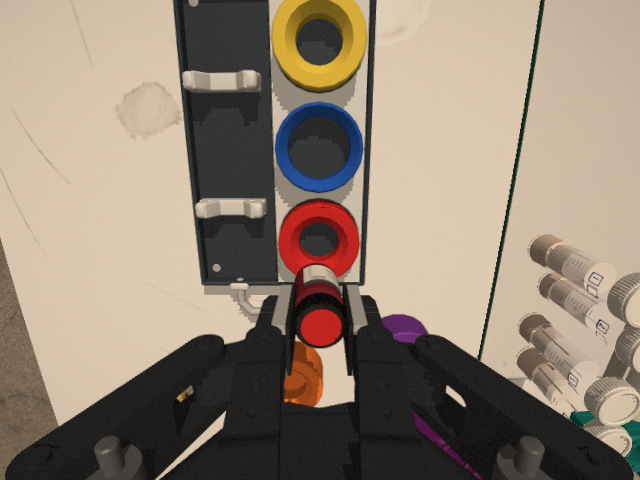

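```bash
python3 - <<'E'
from h import *
z=load('w4');C=cloud(z);hsv=cv2.cvtColor(z['p'],cv2.COLOR_RGB2HSV)
sel=(C[...,2]>.031)&(C[...,2]<.038)&(hsv[...,1]>120)&(abs(C[...,0]-.57)<.05)
for y in (.0405,-.0275,-.0955):
    P=C[sel&(abs(C[...,1]-y)<.034)]
    print(y,len(P),cv2.minEnclosingCircle(P[:,:2].astype(np.float32)),P[:,2].mean())
    q=P[:,:2]
m=(hsv[...,1]>150)&((hsv[...,0]<8)|(hsv[...,0]>172))&(C[...,2]>.14); P=C[m];
P=P[P[:,2]>.14]; print(P.mean(0),len(P))
E
```

```text
0.0405 4194 ((0.5702290534973145, 0.03993332386016846), 0.030206941068172455) 0.033529765127215554
-0.0275 1935 ((0.5701763033866882, -0.027789661660790443), 0.02983289398252964) 0.033019932836475675
-0.0955 2593 ((0.5702268481254578, -0.0957125574350357), 0.030382826924324036) 0.03348693462296254
[ 0.57134    -0.09285842  0.14895049] 1290
```

Request:
servo_tool:
  increments:
    - {"offset": [1,-0.05,0.1],"yaw": 0}
    - {"offset": [2.5,-0.05,0.1],"yaw": 0}
    - {"offset": [4,-0.05,0.1],"yaw": 0}
    - {"offset": [5.2,-0.05,0.1],"yaw": 0}
    - {"offset": [6.4,-0.05,0.1],"yaw": 0}
    - {"offset": [7.3,-0.05,0.1],"yaw": 0}
    - {"offset": [8,-0.05,0.1],"yaw": 0}
    - {"offset": [8.1,-0.05,0.1],"yaw": 0}

```text
clock: 5.2
tcp_pos: [0.5695, -0.0963, 0.0433]
orientation: [0.5, 0.5, 0.5, -0.5]
wrist_force: [-0.1, -0.1, 0.0]
finger_gap: 0.0214
```

Request:
servo_tool:
  increments:
    - {"offset": [0.1,0,0],"yaw": 0}
    - {"offset": [0.1,0,0],"yaw": 0}
    - {"offset": [0.1,0,0],"yaw": 0}
    - {"offset": [0.1,0,0],"yaw": 0}
    - {"offset": [0.1,0,0],"yaw": 0}
    - {"offset": [0.1,0,0],"yaw": 0}
    - {"offset": [0.1,0,0],"yaw": 0}
    - {"offset": [0.1,0,0],"yaw": 0}

```text
clock: 6.0
tcp_pos: [0.5701, -0.0965, 0.0434]
orientation: [0.5, 0.5, 0.5, -0.5]
wrist_force: [0.3, -0.2, -0.7]
finger_gap: 0.0213
```

```bash
python3 - <<'E'
from h import *
look('w5')
E
```

```text
[ 0.5701 -0.0965  0.0434] 0.0213 [ 0.3 -0.2 -0.7] 6.0
```

View pics/w5.png

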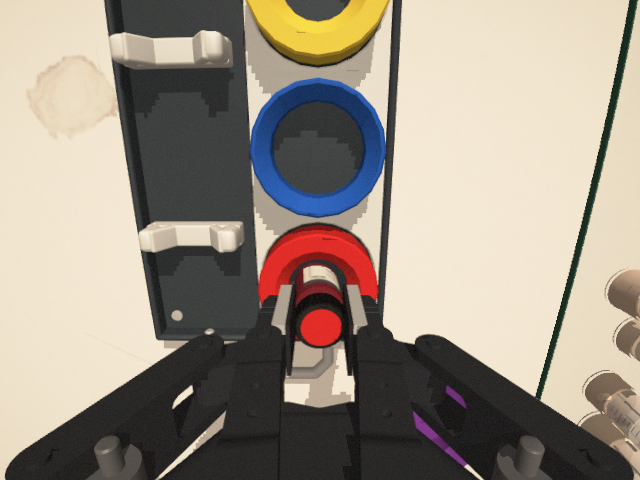

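Request:
servo_tool:
  increments:
    - {"offset": [0.1,0,0],"yaw": 0}
    - {"offset": [0.15,0,0],"yaw": 0}
    - {"offset": [0.15,0,0],"yaw": 0}
    - {"offset": [0.15,0,0],"yaw": 0}
    - {"offset": [0.15,0,0],"yaw": 0}
    - {"offset": [0.15,0,0],"yaw": 0}
    - {"offset": [0.15,0,0],"yaw": 0}
    - {"offset": [0.15,0,0],"yaw": 0}

```text
clock: 6.85
tcp_pos: [0.5703, -0.0966, 0.0424]
orientation: [0.5, 0.5, 0.5, -0.5]
wrist_force: [-0.2, 0.8, 4.9]
finger_gap: 0.0211
```

Request:
servo_tool:
  increments:
    - {"offset": [0,0,0],"yaw": 0}
    - {"offset": [0,0,0],"yaw": 0}
    - {"offset": [0,0,0],"yaw": 0}
    - {"offset": [0,0,0],"yaw": 0}
    - {"offset": [0,0,0],"yaw": 0}
    - {"offset": [0,0,0],"yaw": 0}
    - {"offset": [-1,0,0],"yaw": 0}
    - {"offset": [-3,0,0],"yaw": 0}
  claw: 0.55

```text
clock: 7.65
tcp_pos: [0.5687, -0.0961, 0.0711]
orientation: [0.499, 0.499, 0.501, -0.501]
wrist_force: [-0.0, -0.1, 0.0]
finger_gap: 0.047
```

```bash
python3 - <<'E'
from h import *
look('w6')
E
```

```text
[ 0.5687 -0.0961  0.0711] 0.047 [-0.  -0.1  0. ] 7.65
```

View pics/w6.png

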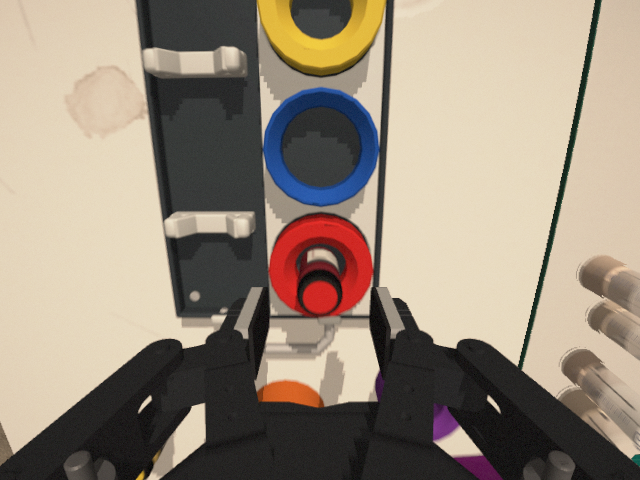

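Request:
servo_tool:
  increments:
    - {"offset": [-4,0,0],"yaw": 0}
    - {"offset": [-8,-1,2],"yaw": 0}
    - {"offset": [-12,-3,5],"yaw": 0}
    - {"offset": [-15,-6,9],"yaw": 0}
    - {"offset": [-16,-9,13],"yaw": 0}
    - {"offset": [-16,-12,17],"yaw": 0}
    - {"offset": [-16,-13,20],"yaw": 0}
    - {"offset": [-16,-13,20.5],"yaw": 0}
  claw: 0.7

```text
clock: 8.5
tcp_pos: [0.4383, -0.3056, 0.2329]
orientation: [-0.5, -0.501, -0.498, 0.502]
wrist_force: [-0.2, 0.9, 0.2]
finger_gap: 0.0599
```

```bash
python3 - <<'E'
from h import *
look('w7')
z=load('w7');C=cloud(z);hsv=cv2.cvtColor(z['p'],cv2.COLOR_RGB2HSV)
P=C[(C[...,2]>.043)&(C[...,2]<.055)&(np.hypot(C[...,0]-.436,C[...,1]+.243)<.03)]
print(len(P),P.mean(0),cv2.minEnclosingCircle(P[:,:2].astype(np.float32)))
E
```

```text
[ 0.4383 -0.3056  0.2329] 0.0599 [-0.2  0.9  0.2] 8.5
428 [ 0.4390655  -0.24220075  0.04702837] ((0.43899229168891907, -0.2422541379928589), 0.011352327652275562)
```

View pics/w7.png

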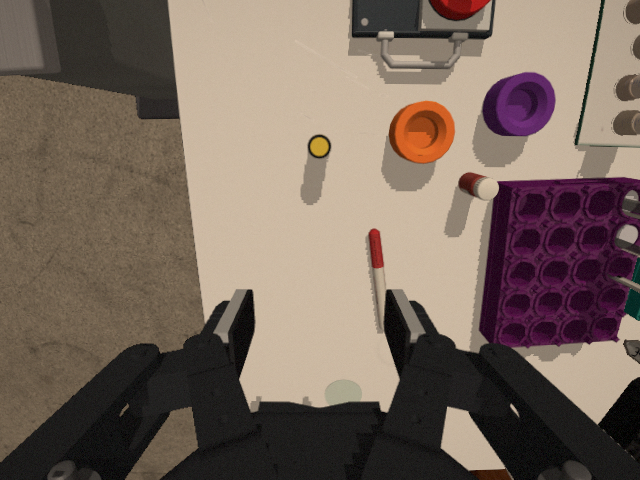

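Request:
servo_tool:
  increments:
    - {"offset": [1,-0.1,-2],"yaw": 0}
    - {"offset": [4,-0.1,-4],"yaw": 0}
    - {"offset": [8,-0.1,-5.5],"yaw": 0}
    - {"offset": [12,-0.1,-5.95],"yaw": 0}
    - {"offset": [16,-0.1,-5.95],"yaw": 0}
    - {"offset": [19,-0.1,-5.95],"yaw": 0}
    - {"offset": [20.6,-0.1,-5.95],"yaw": 0}
    - {"offset": [20.6,-0.1,-5.95],"yaw": 0}
  claw: 0.6

```text
clock: 9.35
tcp_pos: [0.4378, -0.2393, 0.0236]
orientation: [0.499, 0.499, 0.502, -0.5]
wrist_force: [0.9, 1.0, -0.7]
finger_gap: 0.0513
```

```bash
python3 - <<'E'
from h import *
look('w8')
E
```

```text
[ 0.4378 -0.2393  0.0236] 0.0513 [ 0.9  1.  -0.7] 9.35
```

View pics/w8.png

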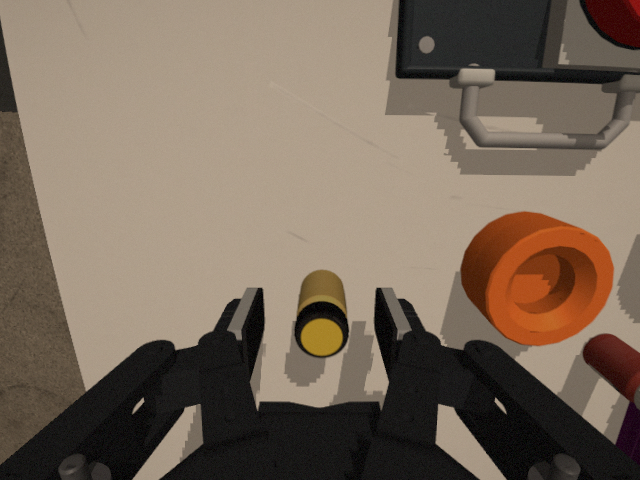

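Request:
servo_tool:
  increments:
    - {"offset": [0,0,0],"yaw": 0}
    - {"offset": [0,0,0],"yaw": 0}
    - {"offset": [0,0,0],"yaw": 0}
    - {"offset": [0,0,0],"yaw": 0}
    - {"offset": [0,0,0],"yaw": 0}
    - {"offset": [0,0,0],"yaw": 0}
    - {"offset": [0,0,0],"yaw": 0}
    - {"offset": [0,0,0],"yaw": 0}
  claw: 0
  force: 30

```text
clock: 10.2
tcp_pos: [0.4402, -0.2428, 0.0272]
orientation: [0.501, 0.5, 0.499, -0.5]
wrist_force: [0.1, 1.5, 5.8]
finger_gap: 0.0211
```

Request:
servo_tool:
  increments:
    - {"offset": [-1,0,0],"yaw": 0}
    - {"offset": [-4,0,0],"yaw": 0}
    - {"offset": [-8,0.5,0],"yaw": 0}
    - {"offset": [-10,2,-3],"yaw": 0}
    - {"offset": [-10,4,-6.5],"yaw": 0}
    - {"offset": [-10,6,-10],"yaw": 0}
    - {"offset": [-10,8,-14],"yaw": 0}
    - {"offset": [-10,10,-18],"yaw": 0}

```text
clock: 11.0
tcp_pos: [0.5395, -0.0607, 0.1267]
orientation: [0.5, 0.5, 0.5, -0.5]
wrist_force: [0.8, -0.7, -1.1]
finger_gap: 0.0206
```

Request:
servo_tool:
  increments:
    - {"offset": [0,1.5,-4],"yaw": 0}
    - {"offset": [0,2.5,-7],"yaw": 0}
    - {"offset": [0,3,-9.5],"yaw": 0}
    - {"offset": [0,3.1,-10.2],"yaw": 0}
    - {"offset": [0,3.1,-10.2],"yaw": 0}
    - {"offset": [0,3.1,-10.2],"yaw": 0}
    - {"offset": [0,3.1,-10.2],"yaw": 0}
    - {"offset": [0,3.1,-10.2],"yaw": 0}

```text
clock: 11.8
tcp_pos: [0.5699, 0.0388, 0.1259]
orientation: [-0.5, -0.5, -0.499, 0.501]
wrist_force: [-0.8, 0.7, -0.4]
finger_gap: 0.0212
```

```bash
python3 - <<'E'
from h import *
look('w9')
z=load('w9');C=cloud(z);hsv=cv2.cvtColor(z['p'],cv2.COLOR_RGB2HSV)
m=(hsv[...,1]>120)&(abs(hsv[...,0].astype(int)-25)<8)
P=C[m&(C[...,2]>.14)];print(len(P),P.mean(0))
P=C[m&(C[...,2]<.038)&(C[...,2]>.031)];print(len(P),cv2.minEnclosingCircle(P[:,:2].astype(np.float32)))
E
```

```text
[0.5699 0.0388 0.1259] 0.0212 [-0.8  0.7 -0.4] 11.8
1476 [0.57148862 0.04135676 0.15366638]
2667 ((0.5701791644096375, 0.04031561687588692), 0.030259951949119568)
```

View pics/w9.png

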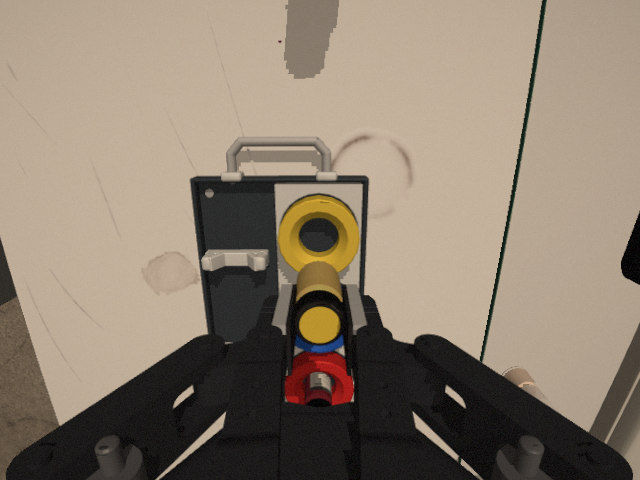

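Request:
servo_tool:
  increments:
    - {"offset": [1,-0.05,0],"yaw": 0}
    - {"offset": [2.5,-0.05,0],"yaw": 0}
    - {"offset": [4,-0.05,0],"yaw": 0}
    - {"offset": [5.2,-0.05,0],"yaw": 0}
    - {"offset": [6.4,-0.05,0],"yaw": 0}
    - {"offset": [7.3,-0.05,0],"yaw": 0}
    - {"offset": [8,-0.05,0],"yaw": 0}
    - {"offset": [8.1,-0.05,0],"yaw": 0}

```text
clock: 12.65
tcp_pos: [0.569, 0.04, 0.0438]
orientation: [0.5, 0.5, 0.5, -0.5]
wrist_force: [0.7, 0.1, -0.9]
finger_gap: 0.0213
```

Request:
servo_tool:
  increments:
    - {"offset": [0.1,0,0],"yaw": 0}
    - {"offset": [0.2,0,0],"yaw": 0}
    - {"offset": [0.25,0,0],"yaw": 0}
    - {"offset": [0.25,0,0],"yaw": 0}
    - {"offset": [0.25,0,0],"yaw": 0}
    - {"offset": [0.25,0,0],"yaw": 0}
    - {"offset": [0.25,0,0],"yaw": 0}
    - {"offset": [0.25,0,0],"yaw": 0}

```text
clock: 13.45
tcp_pos: [0.5701, 0.04, 0.0433]
orientation: [0.5, 0.5, 0.5, -0.5]
wrist_force: [-1.3, -0.2, 6.4]
finger_gap: 0.0209
```

Request:
servo_tool:
  increments:
    - {"offset": [0,0,0],"yaw": 0}
    - {"offset": [0,0,0],"yaw": 0}
    - {"offset": [0,0,0],"yaw": 0}
    - {"offset": [0,0,0],"yaw": 0}
    - {"offset": [0,0,0],"yaw": 0}
    - {"offset": [0,0,0],"yaw": 0}
    - {"offset": [-1,0,0],"yaw": 0}
    - {"offset": [-3,0,0],"yaw": 0}
  claw: 0.55

```text
clock: 14.25
tcp_pos: [0.5681, 0.04, 0.0716]
orientation: [0.499, 0.499, 0.501, -0.501]
wrist_force: [0.7, 0.6, -0.7]
finger_gap: 0.0469
```

```bash
python3 - <<'E'
from h import *
look('w10')
E
```

```text
[0.5681 0.04   0.0716] 0.0469 [ 0.7  0.6 -0.7] 14.25
```

View pics/w10.png

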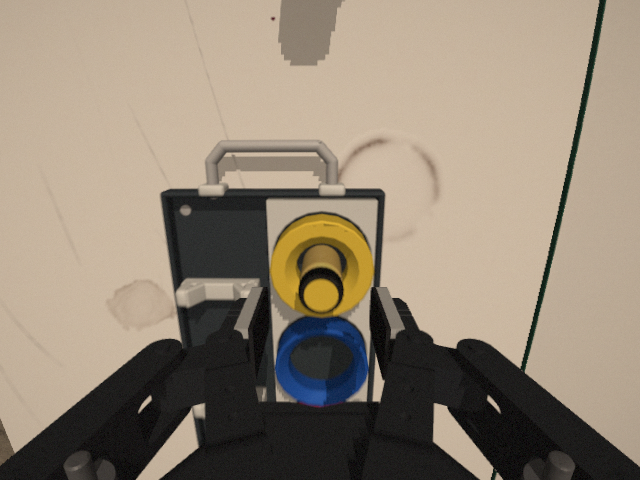

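Request:
servo_tool:
  increments:
    - {"offset": [-4,0,0],"yaw": 0}
    - {"offset": [-8,0,-2],"yaw": 0}
    - {"offset": [-9,0.3,-6],"yaw": 0}
    - {"offset": [-9,0.35,-10],"yaw": 0}
    - {"offset": [-9,0.35,-13],"yaw": 0}
    - {"offset": [-9,0.35,-14],"yaw": 0}
    - {"offset": [-9,0.35,-14],"yaw": 0}
    - {"offset": [-9,0.35,-14],"yaw": 0}
  claw: 0.85

```text
clock: 15.1
tcp_pos: [0.573, 0.1793, 0.1624]
orientation: [-0.5, -0.5, -0.5, 0.5]
wrist_force: [0.4, -0.2, -0.1]
finger_gap: 0.0728
```

```bash
python3 - <<'E'
from h import *
look('w11')
z=load('w11');C=cloud(z)
P=C[(C[...,2]>.054)&(C[...,2]<.07)&(np.hypot(C[...,0]-.573,C[...,1]-.238)<.03)]
print(len(P),P.mean(0),cv2.minEnclosingCircle(P[:,:2].astype(np.float32)))
P=C[(C[...,2]>.007)&(C[...,2]<.03)&(abs(C[...,0]-.517)<.03)&(C[...,1]>.28)]
print(len(P),P.min(0).round(4),P.max(0).round(4),P.mean(0).round(4),cv2.fitLine(P[:,:2].astype(np.float32),cv2.DIST_L2,0,.01,.01).ravel())
E
```

```text
[0.573  0.1793 0.1624] 0.0728 [ 0.4 -0.2 -0.1] 15.1
1327 [0.57314368 0.23801509 0.05992703] ((0.5730999112129211, 0.23803168535232544), 0.015005080960690975)
1125 [0.5166 0.3072 0.007 ] [0.5337 0.3545 0.0161] [0.5259 0.3312 0.0118] [ 0.08699346 -0.9962089   0.52588403  0.33124664]
```

View pics/w11.png

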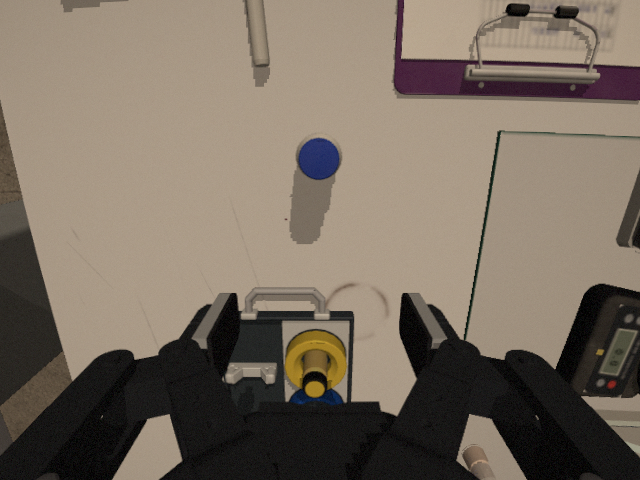

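Request:
servo_tool:
  increments:
    - {"offset": [0,0,-2],"yaw": 0}
    - {"offset": [1,0,-4.5],"yaw": 0}
    - {"offset": [3.5,0,-5.8],"yaw": 0}
    - {"offset": [7,0,-5.8],"yaw": 0}
    - {"offset": [10.5,0,-5.8],"yaw": 0}
    - {"offset": [13,0,-5.8],"yaw": 0}
    - {"offset": [13.8,0,-5.8],"yaw": 0}
    - {"offset": [13.8,0,-5.8],"yaw": 0}

```text
clock: 15.95
tcp_pos: [0.5723, 0.2365, 0.0232]
orientation: [-0.499, -0.5, -0.5, 0.501]
wrist_force: [1.3, -0.8, 0.1]
finger_gap: 0.0722
```

Request:
servo_tool:
  increments:
    - {"offset": [0,0,0],"yaw": 0}
    - {"offset": [0,0,0],"yaw": 0}
    - {"offset": [0,0,0],"yaw": 0}
    - {"offset": [0,0,0],"yaw": 0}
    - {"offset": [0,0,0],"yaw": 0}
    - {"offset": [0,0,0],"yaw": 0}
    - {"offset": [0,0,0],"yaw": 0}
    - {"offset": [0,0,0],"yaw": 0}
  claw: 0
  force: 30

```text
clock: 16.75
tcp_pos: [0.5745, 0.2382, 0.0263]
orientation: [0.501, 0.501, 0.499, -0.499]
wrist_force: [0.1, -1.4, 6.1]
finger_gap: 0.0352
```

```bash
python3 - <<'E'
from h import *
look('w12')
E
```

```text
[0.5745 0.2382 0.0263] 0.0352 [ 0.1 -1.4  6.1] 16.75
```

View pics/w12.png

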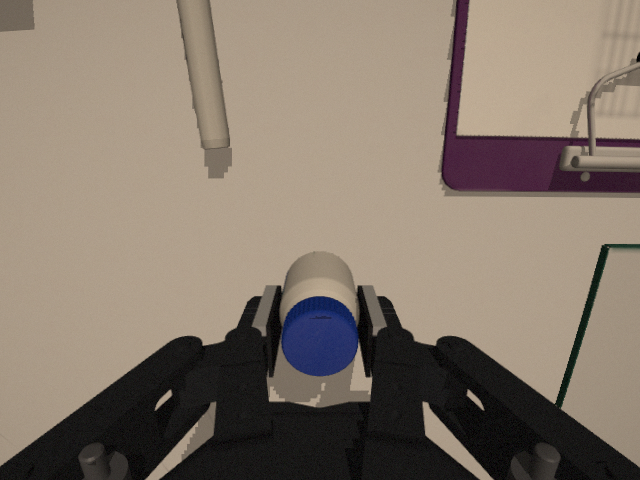

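Request:
servo_tool:
  increments:
    - {"offset": [-1,0,0],"yaw": 0}
    - {"offset": [-4,0,0],"yaw": 0}
    - {"offset": [-8,0,0.5],"yaw": 0}
    - {"offset": [-11,0,3],"yaw": 0}
    - {"offset": [-12,0,7],"yaw": 0}
    - {"offset": [-12,0,11],"yaw": 0}
    - {"offset": [-12,-0.1,15],"yaw": 0}
    - {"offset": [-12,-0.3,19],"yaw": 0}

```text
clock: 17.6
tcp_pos: [0.57, 0.0468, 0.1453]
orientation: [0.5, 0.5, 0.5, -0.5]
wrist_force: [0.3, -0.5, -0.5]
finger_gap: 0.0348
```

Request:
servo_tool:
  increments:
    - {"offset": [0,0,3],"yaw": 0}
    - {"offset": [0,0,5.5],"yaw": 0}
    - {"offset": [0,0,7],"yaw": 0}
    - {"offset": [0,0,7.6],"yaw": 0}
    - {"offset": [0,0,7.6],"yaw": 0}
    - {"offset": [0,0,7.6],"yaw": 0}
    - {"offset": [0,0,7.6],"yaw": 0}
    - {"offset": [0,0,7.6],"yaw": 0}

```text
clock: 18.4
tcp_pos: [0.5701, -0.027, 0.1443]
orientation: [0.5, 0.5, 0.5, -0.5]
wrist_force: [-0.4, 0.5, -0.3]
finger_gap: 0.0346
```

```bash
python3 - <<'E'
from h import *
look('w13')
z=load('w13');C=cloud(z);hsv=cv2.cvtColor(z['p'],cv2.COLOR_RGB2HSV)
m=(hsv[...,1]>120)&(abs(hsv[...,0].astype(int)-113)<12)
P=C[m&(C[...,2]>.17)];print(len(P),P.mean(0),cv2.minEnclosingCircle(P[:,:2].astype(np.float32)))
E
```

```text
[ 0.5701 -0.027   0.1443] 0.0346 [-0.4  0.5 -0.3] 18.4
4533 [ 0.57094381 -0.02431249  0.17803477] ((0.5701645016670227, -0.00869393814355135), 0.058173973113298416)
```

View pics/w13.png

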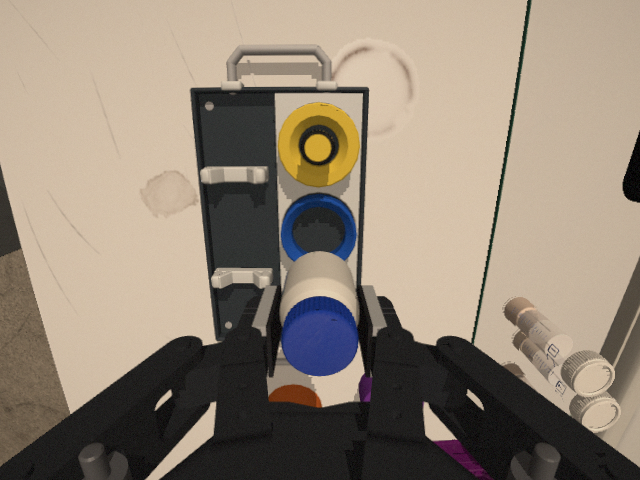

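Request:
servo_tool:
  increments:
    - {"offset": [1.5,0,0.1],"yaw": 0}
    - {"offset": [3.5,0,0.1],"yaw": 0}
    - {"offset": [5.5,0,0.1],"yaw": 0}
    - {"offset": [7,0,0.1],"yaw": 0}
    - {"offset": [8.2,0,0.1],"yaw": 0}
    - {"offset": [9.2,0,0.1],"yaw": 0}
    - {"offset": [9.8,0,0.1],"yaw": 0}
    - {"offset": [9.9,0,0.1],"yaw": 0}

```text
clock: 19.25
tcp_pos: [0.5698, -0.0289, 0.0448]
orientation: [0.5, 0.5, 0.5, -0.5]
wrist_force: [-0.1, 1.1, -0.0]
finger_gap: 0.0348
```

Request:
servo_tool:
  increments:
    - {"offset": [0.1,0,0],"yaw": 0}
    - {"offset": [0.2,0,0],"yaw": 0}
    - {"offset": [0.3,0,0],"yaw": 0}
    - {"offset": [0.4,0,0],"yaw": 0}
    - {"offset": [0.4,0,0],"yaw": 0}
    - {"offset": [0.4,0,0],"yaw": 0}
    - {"offset": [0.4,0,0],"yaw": 0}
    - {"offset": [0.4,0,0],"yaw": 0}

```text
clock: 20.05
tcp_pos: [0.5705, -0.0291, 0.0423]
orientation: [0.5, 0.5, 0.5, -0.5]
wrist_force: [-1.4, 0.7, 5.5]
finger_gap: 0.0348
```

Request:
servo_tool:
  increments:
    - {"offset": [0,0,0],"yaw": 0}
    - {"offset": [0,0,0],"yaw": 0}
    - {"offset": [0,0,0],"yaw": 0}
    - {"offset": [0,0,0],"yaw": 0}
    - {"offset": [0,0,0],"yaw": 0}
    - {"offset": [0,0,0],"yaw": 0}
    - {"offset": [-2,0,0],"yaw": 0}
    - {"offset": [-5,0,0],"yaw": 0}
  claw: 0.68

```text
clock: 20.85
tcp_pos: [0.5682, -0.0287, 0.0898]
orientation: [0.499, 0.499, 0.501, -0.501]
wrist_force: [0.1, 0.1, 0.3]
finger_gap: 0.0578
```

```bash
python3 - <<'E'
from h import *
look('w14')
E
```

```text
[ 0.5682 -0.0287  0.0898] 0.0578 [0.1 0.1 0.3] 20.85
```

View pics/w14.png

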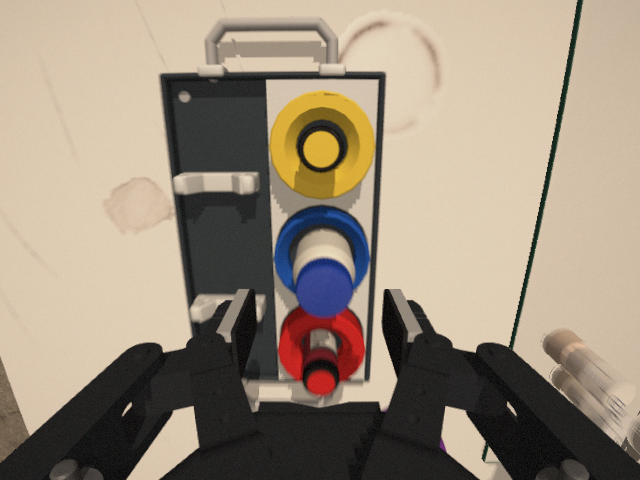

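Request:
servo_tool:
  increments:
    - {"offset": [-4,0,0],"yaw": 0}
    - {"offset": [-8,0,-3],"yaw": 0}
    - {"offset": [-11,-1,-7.5],"yaw": 0}
    - {"offset": [-11,-2,-12],"yaw": 0}
    - {"offset": [-11,-3,-17],"yaw": 0}
    - {"offset": [-11,-4,-22],"yaw": 0}
    - {"offset": [-11,-4.8,-27],"yaw": 0}
    - {"offset": [-11,-4.8,-30],"yaw": 0}
  claw: 0.6

```text
clock: 21.7
tcp_pos: [0.5207, 0.2741, 0.2016]
orientation: [0.501, 0.5, 0.501, -0.499]
wrist_force: [0.2, 0.8, -0.0]
finger_gap: 0.0515
```

```bash
python3 - <<'E'
from h import *
look('w15')
z=load('w15');C=cloud(z)
P=C[(C[...,2]>.007)&(C[...,2]<.03)&(abs(C[...,0]-.521)<.03)&(C[...,1]>.28)&(C[...,1]<.46)]
print(len(P),P.min(0).round(4),P.max(0).round(4),P.mean(0).round(4),cv2.fitLine(P[:,:2].astype(np.float32),cv2.DIST_L2,0,.01,.01).ravel(),cv2.minAreaRect(P[:,:2].astype(np.float32)))
E
```

```text
[0.5207 0.2741 0.2016] 0.0515 [ 0.2  0.8 -0. ] 21.7
2031 [0.5113 0.3084 0.007 ] [0.5334 0.4374 0.0179] [0.5215 0.3741 0.0122] [ 0.08035958 -0.9967659   0.52151054  0.37414995] ((0.5215441584587097, 0.3729601502418518), (0.013901447877287865, 0.12940159440040588), 4.7325263023376465)
```

View pics/w15.png

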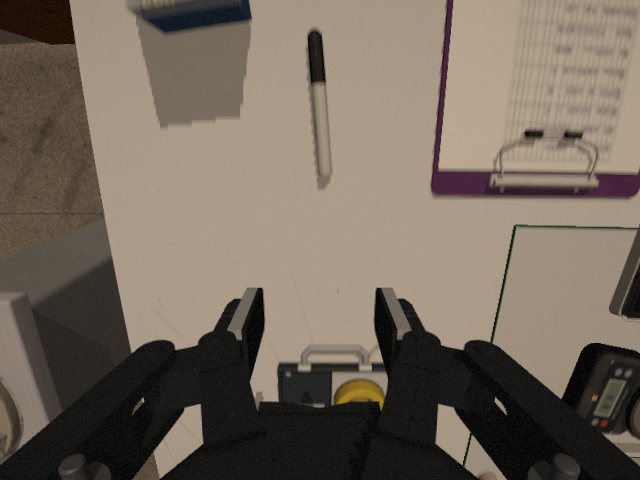

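Request:
servo_tool:
  increments:
    - {"offset": [1,0,-3],"yaw": -2}
    - {"offset": [3,0,-7],"yaw": -4}
    - {"offset": [6,0,-10.2],"yaw": -4.7}
    - {"offset": [10,0,-10.2],"yaw": -4.7}
    - {"offset": [13,0,-10.2],"yaw": -4.7}
    - {"offset": [14,0,-10.2],"yaw": -4.7}
    - {"offset": [14,0,-10.2],"yaw": -4.7}
    - {"offset": [14,0,-10.2],"yaw": -4.7}
  claw: 0.5

```text
clock: 22.55
tcp_pos: [0.5231, 0.3731, 0.0628]
orientation: [0.52, 0.48, 0.52, -0.479]
wrist_force: [0.1, -0.2, -0.7]
finger_gap: 0.0426
```

```bash
python3 - <<'E'
from h import *
look('w16')
E
```

```text
[0.5231 0.3731 0.0628] 0.0426 [ 0.1 -0.2 -0.7] 22.55
```

View pics/w16.png

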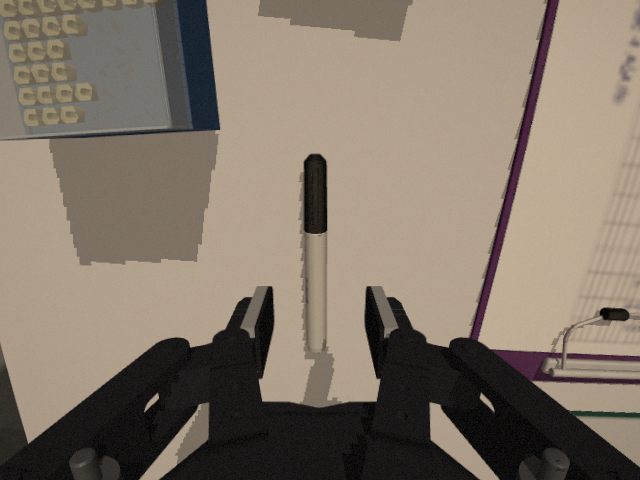

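Request:
servo_tool:
  increments:
    - {"offset": [1.5,-0.1,0],"yaw": 0}
    - {"offset": [3,-0.1,0],"yaw": 0}
    - {"offset": [4.2,-0.1,0],"yaw": 0}
    - {"offset": [5,-0.1,0],"yaw": 0}
    - {"offset": [5.3,-0.1,0],"yaw": 0}
    - {"offset": [5.3,-0.1,0],"yaw": 0}
    - {"offset": [5.3,-0.1,0],"yaw": 0}
    - {"offset": [5.3,-0.1,0],"yaw": 0}

```text
clock: 23.4
tcp_pos: [0.5215, 0.3732, 0.009]
orientation: [0.52, 0.479, 0.52, -0.479]
wrist_force: [-0.8, 0.3, 0.1]
finger_gap: 0.0427
```

Request:
servo_tool:
  increments:
    - {"offset": [0,0,0],"yaw": 0}
    - {"offset": [0,0,0],"yaw": 0}
    - {"offset": [0,0,0],"yaw": 0}
    - {"offset": [0,0,0],"yaw": 0}
    - {"offset": [0,0,0],"yaw": 0}
    - {"offset": [0,0,0],"yaw": 0}
    - {"offset": [0,0,0],"yaw": 0}
    - {"offset": [0,0,0],"yaw": 0}
  claw: 0
  force: 30

```text
clock: 24.2
tcp_pos: [0.5214, 0.3731, 0.0087]
orientation: [0.52, 0.479, 0.52, -0.479]
wrist_force: [-0.5, 0.1, 4.3]
finger_gap: 0.0119
```

```bash
python3 - <<'E'
from h import *
look('w17')
E
```

```text
[0.5214 0.3731 0.0087] 0.0119 [-0.5  0.1  4.3] 24.2
```

View pics/w17.png

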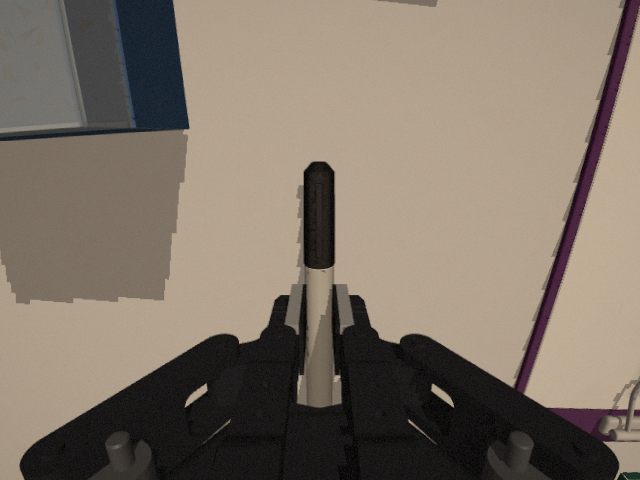

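Request:
servo_tool:
  increments:
    - {"offset": [-1,0,0],"yaw": 0}
    - {"offset": [-4,0,0],"yaw": 0}
    - {"offset": [-8,0,0],"yaw": 0}
    - {"offset": [-11,-0.5,4],"yaw": 1.5}
    - {"offset": [-12,-1,8],"yaw": 3}
    - {"offset": [-12,-1.5,12],"yaw": 4.7}
    - {"offset": [-12,-2,16],"yaw": 4.7}
    - {"offset": [-12,-2.55,19.9],"yaw": 4.7}

```text
clock: 25.05
tcp_pos: [0.5113, 0.1709, 0.1286]
orientation: [0.5, 0.5, 0.5, -0.5]
wrist_force: [0.9, 0.1, -0.1]
finger_gap: 0.0115
```

Request:
servo_tool:
  increments:
    - {"offset": [0,-0.2,4],"yaw": 0}
    - {"offset": [0,-0.4,8],"yaw": 0}
    - {"offset": [0,-0.6,12],"yaw": 0}
    - {"offset": [0,-0.8,16],"yaw": 0}
    - {"offset": [0,-0.9,19],"yaw": 0}
    - {"offset": [0,-0.9,20],"yaw": 0}
    - {"offset": [0,-0.9,20],"yaw": 0}
    - {"offset": [0,-0.9,20],"yaw": 0}

```text
clock: 25.85
tcp_pos: [0.5027, -0.0268, 0.1283]
orientation: [0.5, 0.5, 0.5, -0.5]
wrist_force: [0.8, 0.4, -0.1]
finger_gap: 0.0116
```

```bash
python3 - <<'E'
from h import *
look('w18'); print(env.get_state()['orientation'])
z=load('w18');C=cloud(z)
for y in (.017,-.073):
    P=C[(C[...,2]>.021)&(C[...,2]<.03)&(abs(C[...,0]-.503)<.03)&(abs(C[...,1]-y)<.015)]
    print(len(P),P.min(0).round(4),P.max(0).round(4))
P=C[(C[...,2]>.115)&(C[...,2]<.15)&(C[...,1]>-.01)&(abs(C[...,0]-.503)<.02)]
print(len(P),P.min(0).round(4),P.max(0).round(4),P.mean(0).round(4))
E
```

```text
[ 0.5027 -0.0268  0.1283] 0.0116 [ 0.8  0.4 -0.1] 25.85
[ 0.50003709  0.49976775  0.50050593 -0.49968882]
476 [0.4778 0.0116 0.021 ] [0.5284 0.0235 0.0263]
75 [ 0.4774 -0.0758  0.0211] [ 0.5279 -0.0662  0.0256]
3387 [ 0.4961 -0.01    0.125 ] [0.5103 0.0381 0.1371] [0.5031 0.0147 0.132 ]
```

View pics/w18.png

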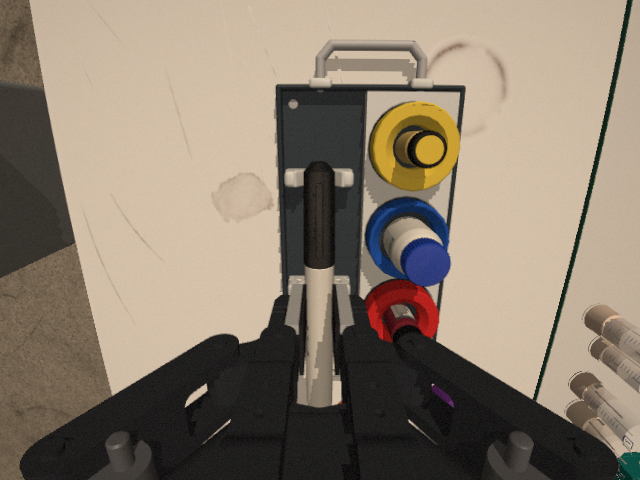

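```bash
python3 - <<'E'
from h import *
z=load('w18');C=cloud(z);d=z['d']
P=C[(d>0)&(C[...,2]>.11)]-np.array([.5027,-.0268,.1283])
print(len(P))
for a in range(-10,130,10):
    Q=P[(P[:,2]>=a/1000)&(P[:,2]<a/1000+.01)]
    if len(Q): print(a,len(Q),Q.min(0).round(3),Q.max(0).round(3))
E
```

```text
70915
-10 372 [-0.007 -0.061 -0.003] [ 0.008  0.065 -0.   ]
0 6830 [-0.018 -0.06   0.   ] [0.019 0.065 0.01 ]
10 785 [-0.019 -0.011  0.01 ] [0.02  0.012 0.02 ]
20 952 [-0.019 -0.011  0.02 ] [0.02  0.012 0.03 ]
30 1171 [-0.021 -0.011  0.03 ] [0.023 0.012 0.04 ]
40 2625 [-0.038 -0.012  0.04 ] [0.04  0.014 0.05 ]
50 7926 [-0.045 -0.014  0.05 ] [0.046 0.015 0.06 ]
60 6577 [-0.051 -0.013  0.06 ] [0.052 0.018 0.07 ]
70 12924 [-0.058 -0.013  0.07 ] [0.059 0.018 0.08 ]
80 17294 [-0.064 -0.004  0.08 ] [0.065 0.019 0.09 ]
90 12938 [-0.063  0.003  0.09 ] [0.065 0.021 0.1  ]
100 521 [-0.019  0.018  0.1  ] [0.02  0.021 0.102]
```

Request:
servo_tool:
  increments:
    - {"offset": [1.5,-0.1,0.1],"yaw": 0}
    - {"offset": [3.5,-0.1,0.1],"yaw": 0}
    - {"offset": [5.5,-0.1,0.1],"yaw": 0}
    - {"offset": [7,-0.1,0.1],"yaw": 0}
    - {"offset": [8.2,-0.1,0.1],"yaw": 0}
    - {"offset": [9,-0.1,0.1],"yaw": 0}
    - {"offset": [9.6,-0.1,0.1],"yaw": 0}
    - {"offset": [9.8,-0.1,0.1],"yaw": 0}

```text
clock: 26.7
tcp_pos: [0.5019, -0.0282, 0.03]
orientation: [0.5, 0.5, 0.5, -0.5]
wrist_force: [0.3, 0.7, 0.0]
finger_gap: 0.0118
```

Request:
servo_tool:
  increments:
    - {"offset": [0.2,0,0],"yaw": 0}
    - {"offset": [0.4,0,0],"yaw": 0}
    - {"offset": [0.5,0,0],"yaw": 0}
    - {"offset": [0.6,0,0],"yaw": 0}
    - {"offset": [0.6,0,0],"yaw": 0}
    - {"offset": [0.6,0,0],"yaw": 0}
    - {"offset": [0.6,0,0],"yaw": 0}
    - {"offset": [0.6,0,0],"yaw": 0}

```text
clock: 27.5
tcp_pos: [0.502, -0.0285, 0.0244]
orientation: [0.5, 0.5, 0.5, -0.5]
wrist_force: [-0.2, 0.6, 0.2]
finger_gap: 0.0121
```

```bash
python3 - <<'E'
from h import *
look('w19')
E
```

```text
[ 0.502  -0.0285  0.0244] 0.0121 [-0.2  0.6  0.2] 27.5
```

View pics/w19.png

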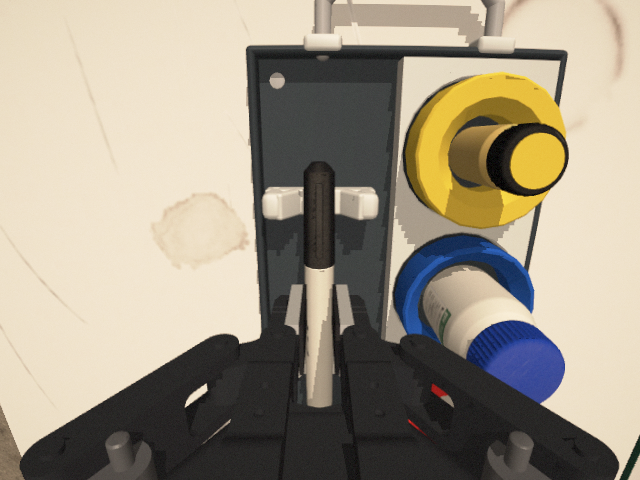

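Marker (319,165 to 319,400) sits in the far notch at (319,203). Now I'll open slightly and lift straight up.

Request:
servo_tool:
  increments:
    - {"offset": [0.1,0,0],"yaw": 0}
    - {"offset": [0.1,0,0],"yaw": 0}
    - {"offset": [0.1,0,0],"yaw": 0}
    - {"offset": [0.1,0,0],"yaw": 0}
    - {"offset": [0.1,0,0],"yaw": 0}
    - {"offset": [-0.5,0,0],"yaw": 0}
    - {"offset": [-2,0,0],"yaw": 0}
    - {"offset": [-4.5,0,0],"yaw": 0}
  claw: 0.27

```text
clock: 28.35
tcp_pos: [0.5006, -0.0282, 0.0688]
orientation: [0.499, 0.499, 0.501, -0.501]
wrist_force: [0.5, -0.1, -0.6]
finger_gap: 0.023
```

Request:
servo_tool:
  increments:
    - {"offset": [-3,0,0],"yaw": 0}
    - {"offset": [-7,0,0],"yaw": 0}
    - {"offset": [-11,0,1],"yaw": 0}
    - {"offset": [-15,0,3],"yaw": 0}
    - {"offset": [-17,0,6],"yaw": 0}
    - {"offset": [-17,0,9],"yaw": 0}
    - {"offset": [-17,0,9],"yaw": 0}
    - {"offset": [-17,0,9],"yaw": 0}

```text
clock: 29.15
tcp_pos: [0.5016, -0.1188, 0.2394]
orientation: [0.499, 0.5, 0.5, -0.5]
wrist_force: [0.1, -0.1, -0.0]
finger_gap: 0.0228
```

```bash
python3 - <<'E'
from h import *
look('w20'); snap('scene','sc20'); snap('side','sd20')
a=cv2.imread('pics/sc20.png');b=cv2.imread('pics/sd20.png')
cv2.imwrite('pics/c20.png',np.hstack([cv2.resize(a[190:390,160:500],(400,300)),cv2.resize(b[170:420,200:440],(400,300))]))
z=load('w20');C=cloud(z)
for n,(x,y),h in [('red',(.5702,-.0957),.055),('yel',(.5702,.040),.055),('blu',(.5702,-.0277),.068)]:
    P=C[(C[...,2]>h)&(np.hypot(C[...,0]-x,C[...,1]-y)<.03)]
    print(n,len(P),P.mean(0).round(4),np.median(P[:,2]).round(4))
P=C[(C[...,2]>.0245)&(C[...,2]<.04)&(abs(C[...,0]-.503)<.008)&(abs(C[...,1]+.027)<.09)]
print(P.min(0),P.max(0),cv2.minAreaRect(P[:,:2].astype(np.float32)))
for s in (-.035,.0):pass
for lo,hi in((-.09,-.06),(-.06,-.03),(-.03,0),(0,.03),(.03,.06)):
    Q=P[(P[:,1]>lo)&(P[:,1]<hi)]
    if len(Q): print(lo,Q.mean(0).round(4),np.percentile(Q[:,2],95).round(4))
E
```

```text
[ 0.5016 -0.1188  0.2394] 0.0228 [ 0.1 -0.1 -0. ] 29.15
red 10505 [ 0.5537 -0.1075  0.3103] 0.323
yel 647 [0.5688 0.0392 0.0628] 0.0631
blu 977 [ 0.5705 -0.0298  0.0758] 0.076
[ 0.4963617  -0.09349898  0.02450423] [0.50866015 0.0357404  0.03232945] ((0.5026304125785828, -0.02888467162847519), (0.12923848628997803, 0.012042325921356678), 89.69080352783203)
-0.09 [ 0.5026 -0.0749  0.0264] 0.0281
-0.06 [ 0.5024 -0.0445  0.0266] 0.0283
-0.03 [ 0.5025 -0.0143  0.0267] 0.0289
0 [0.5026 0.0147 0.0276] 0.0304
0.03 [0.5026 0.0325 0.0265] 0.0283
```

View pics/w20.png

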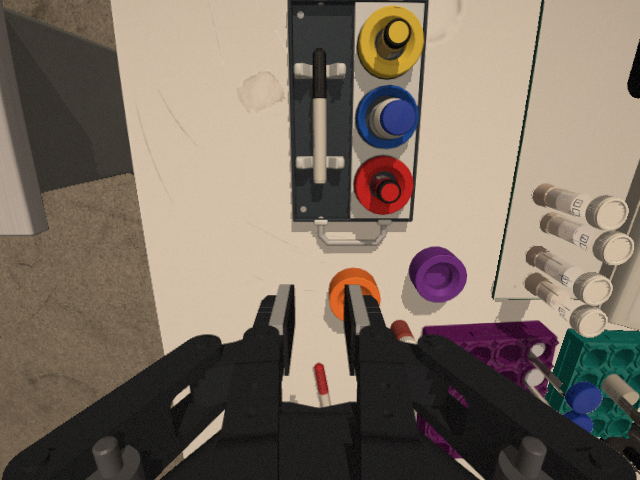

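View pics/c20.png

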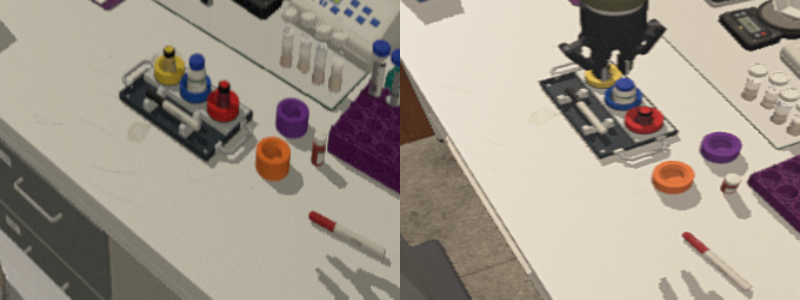

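```bash
python3 - <<'E'
from h import *
C=cloud(load('w20'))
P=C[(C[...,2]>.055)&(C[...,2]<.1)&(np.hypot(C[...,0]-.5702,C[...,1]+.0957)<.02)]
print(P.mean(0),np.median(P[:,2]))
env.hand_in()
E
```

```text
[ 0.56861042 -0.09591897  0.06264437] 0.06292054604705694
the job is handed in; nothing more can be done
```

The caddy is made up and handed in at about 29 s of the 104 s allowed. The jar with the red dot is in the red socket, the jar with the yellow dot is in the yellow socket, and the bottle with the blue cap is in the blue socket. The black-capped marker lies across both notches of the pen rest.

**Jars and bottle:** in the final depth picture both jar tops are at 63 mm and the bottle cap is at 76 mm, which is what fully home gives. All three stand upright within about 2 mm of their socket centres. I felt each one touch the well floor at about 5–6 N before letting go.

**Marker:** it lies level, with its top at about 28 mm, and is about 1 mm off centre along the rest.

**Left alone:** I never touched the white-capped jar or the red-capped marker, and both appear in place in the last pictures.

**Checks:** none failed or disagreed. One automatic height reading for the red-dot jar first picked up part of the gripper, so I measured it again without the gripper and got 63 mm. The arm was clear of everything at hand-in.

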